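# Snap the cover onto the bench dust extractor

## Robot

A 6-joint arm with a two-finger parallel gripper is mounted at the origin on the work surface. World frame = base frame: x ahead of the robot, y to its left, z up, the work surface at z = 0. Lengths are in m, angles in rad, forces in N, time in s.
With the tool pointing down it reaches from about 0.35 to 0.775 m from the base axis. Payload 5.5 kg.
Tool frame: the origin (TCP) lies between the finger pads; the fingertips stand 25 mm ahead of it and the grasp point (between the pads) lies 6 mm ahead of it (env.tip_reach is the z of the fingertips in the tool frame, in m); z points along the fingers, y is the line along which they close (so a half turn about z gives the same grasp; the last joint's range is limited). The gripper opens to 85 mm and grips with 20 to 120 N. Pads are 22 mm wide; open, the fingers measure 114 mm over their backs; the gripper's body (76 mm by 85 mm) begins 54 mm behind the grasp point. The pads swing forward as they close: fully open they stand 13 mm farther back than shut.
Start: joints at [-1.364, 0.313, 0.046, 1.304, 0, 1.431], TCP at [0.195, -0.541, 0.256] pointing down, gripper open.
Joint ranges: [-2.76, 2.76], [-0.86, 1.69], [-1.03, 1.26], [-2.2, 2.34], [-1.47, 1.5], [-3.14, 3.14]. Speed limits (rad/s): [2.57, 2.57, 3.14, 3.14, 3.14, 3.14].

## Interface

Orientations are given as a unit quaternion [w, x, y, z].
In Python, from cell import env, read_camera, calibration gives the robot as it stands. The module is installed in compiled form; this text tells all that it offers.
- The arm moves only by the tool apply_moves, never from a script. Its argument "increments" is a list of rows, each an object with "slide": the shift along the tool's x, y, z in m, a list of three; "turn": the turn, a rotation vector about the tool's x, y, z in rad, a list of three; "claw": the finger opening in m, from 0 to 0.0854. In form: [{"slide": [tx, ty, tz], "turn": [wx, wy, wz], "claw": claw}, ...]. A call has 1 to 8 rows; each row shifts and turns the commanded pose from where the row before left it, along the tool's axes as they then stand; what a row does not reach is not made up. A row lasts 1/10 s, in which the tool goes at most 50 mm and 8.59 degrees, less where a joint would pass 70% of its speed; a pose out of reach is approached as far as the arm can. A call is refused whole if a number of a shift passes 0.05 or a number of a turn 0.15, either way. A call with a gripper value outside its range is refused whole. The fingers move at their own pace and stop on an object; "newtons" is the grip in N (left out, the last holds). Time passes only in rows, so rows that do not move let the fingers close. It gives the time, the measured TCP pose, the force, the opening and the grip force at its end, in the units of the state.
- env.observe(): the state, without advancing time (a new reading comes with each control period).
- read_camera(name): name is "side" or "top"; returns the picture (420x560x3 uint8, blue, green, red); there is no depth.
- calibration(name): a dict with "intrinsics" (3x3 intrinsics, pixels), "world_from_camera" (4x4, takes a point from camera to world coordinates). Camera axes: x right, y up, looking along -z (the intrinsics and any distortion apply to the point x, -y, -z); pixel columns grow to the right and rows downward; lengths in m; the calibration is good to about 2 mm. A picture is of the moment at which its call begins. calibration takes no time and is no camera call.
- env.sign_off(): hands the job in; it is judged then, once.
The state is a dict: "time_s": time; "joints": joint angles; "qd": joint speeds; "effort": joint torques, N m; "tool_pos": TCP position; "eef_rot": TCP orientation; "ft_force": force on the tool from outside, world axes, zero at the start; "moment": the same for the moment, N m; "width": finger opening in m; "gripper_force": force on a finger pad.
Only numpy, scipy, OpenCV 4.12 (cv2) and the standard library are available. Lean on these libraries where they do the work, as an engineer would, in place of code of your own. Each camera call takes 0.05 s, during which the arm holds its last target. There are 200 camera calls.

## Task

Pick up the loose clip-on cover of the dust extractor by its bow handle, gripping gently because the plastic is thin, and set it over the open housing so that its two legs go into the opening. Press it straight down until it snaps past the catches and the force suddenly drops, then keep pressing, firmly but without forcing it, until the cover sits flush on the rim. Finish while still holding it pressed flush (someone else will drive the screws; it springs back up a little if you let go), and leave the other things on the bench where they are.

Things in the scene. Friction and masses are not known exactly. Their poses are not given: they have to be found in the camera images.
- cover_grip (a point): Centre of the grip bar of the loose white plastic cover (80 to 170 g), 28 mm above the top of its plate. Bar of a bow handle: 64 mm along x, 16 mm wide (y), 16 mm high. Pinch it across y from above; over about 70 N per finger cracks it. Starts upright on its legs, this point 60 mm above the bench. z up; the same after a half turn about z.
- cover_under (a point): Centre of the underside of the cover's plate, 34 mm below cover_grip, same axes. Plate 124 (x) x 88 (y) x 6 mm with black louvres on top. Two legs, 44 mm wide in y, reach 26 mm down from this face near x = -44 and +44 mm; a rounded tooth along each foot points outward, to x = -49 and +49 mm.
- seat (a point): Centre of the open top of the grey extractor housing, on the level of its flat rim, 60 mm above the bench, z up. Box 132 (x) x 96 (y) mm, screwed down; black hose stub out of its +y side. Opening 106 (x) x 52 (y) mm: legs have 4 mm play all round. The cover's x goes along this x, either way round. Flush: cover_under at seat; the rim stops it. Over 70 N of pressing breaks it.
- catch_back (a joint): Travel (m) of the sprung steel catch inside the housing's +x end (its twin is at -x): 0 sprung out, about 0.003 while a tooth passes. A rounded bar, crest 14.6 mm below the rim. The teeth meet the catches when cover_under is some 14 mm above seat (10 to 18 N of push), and snap past at about 8 mm above: the force suddenly drops.
- plunger (a joint): Travel (m) of the sprung steel plunger, 16 mm across, that stands up in the middle of the opening: 0 free, its top 10 mm above the rim; 0.010 when the cover is flush. It pushes back with 2 N at first touch, 8 N at flush, so a snapped cover that is let go rises 3 to 5 mm and hangs under the catches. A push of 10 to 30 N holds it flush.
- tape: Bystander: a roll of brown tape lying flat, 72 mm across, 24 mm high. Origin at the centre of its underside.
- offcut: Bystander: a pale wood offcut, 70 x 90 x 35 mm high. Origin at the centre of its underside.
- screwdriver: Bystander: a screwdriver lying on the bench, 200 mm long along its x. Origin on the bench side of its middle.
- glue_jar: Bystander: a glue jar standing, 66 mm across, 75 mm high. Origin at the centre of its underside.

How it is judged:
On the way, in this order (a step that is already met when the one before it is completed fails the run):
1. the cover is lifted clear of the bench and held (height (world z) of cover_under above 0.08 m and contact force between the fingers and cover above 1 N), for 0.2 s.
2. the cover is snapped past both catches, lined up on the housing (z of cover_under in the frame of seat below 0.0055 m and horizontal distance between cover_under and seat below 0.006 m and angle between the z axis of cover_under and the z axis of seat, either way round below 0.06 rad and angle between the x axis of cover_under and the x axis of seat, either way round below 0.1 rad), for 0.1 s.
At the end, for the whole second after the job is handed in: The cover is snapped in and still held pressed flush by the fingers: its underside within 1.8 mm of the rim, centred within 6 mm, level within 0.06 rad and lined up within 0.1 rad, at rest, fingers in contact (over 2 N); bystanders within 30 mm of where they stood (z of cover_under in the frame of seat between -0.003 and 0.0018 m and horizontal distance between cover_under and seat below 0.006 m and angle between the z axis of cover_under and the z axis of seat, either way round below 0.06 rad and angle between the x axis of cover_under and the x axis of seat, either way round below 0.1 rad and contact force between the fingers and cover above 2 N and linear speed of cover below 0.01 m/s and distance of each of tape, offcut, screwdriver, glue_jar from where it was at the start of the episode below 0.03 m); the arm keeps its last pose, push and grip.
It fails at once if the thin plastic cover is squeezed too hard (about 70 N on each finger) (contact force between the fingers and cover above 150 N).
It fails at once if the cover is forced onto the housing with more than 70 N (contact force between cover and housing above 70 N).
It fails at once if a bystander is knocked away (distance of any of tape, offcut, screwdriver, glue_jar from where it was at the start of the episode above 0.03 m).
It also fails if it takes over 42 s, if anything falls off the work surface, if the arm or the gripper's body presses on something with over 40 N, if the wrist force passes 120 N, or if a joint passes its speed limit or range.

## Working session

There is one attempt and no reset: what is moved stays moved. The work goes in short steps, Python scripts to look and compute and a tool call to move; the robot and the scene stay as the last step left them, time stands still between calls to the robot, and variables do not carry over. Pictures are saved under pics/ and viewed, at most 10 in all, crops included, and the job is handed in when it is done.

Besides the shell and the picture viewer there is one more tool, called after ">>>" as name(argument=value, ...) on one line, values as JSON. apply_moves: Moves the arm, as the interface text tells. Its arguments: {"type":"object","properties":{"increments":{"type":"array"},"newtons":{"type":"number"}},"required":["increments"]}

```bash
mkdir -p pics; python3 - <<'E'
from cell import env, read_camera, calibration
import cv2
for n in("side","top"):
    cv2.imwrite(f"pics/{n}0.png",read_camera(n)); c=calibration(n); print(n,c["intrinsics"],c["world_from_camera"],[k for k in c])
s=env.observe(); print(s, env.tip_reach)
E
```

```text
side [[479.09614981   0.         278.93404854]
 [  0.         479.09614981 210.84861672]
 [  0.           0.           1.        ]] [[-0.74493063  0.3810245  -0.54763006  0.03969416]
 [-0.66709301 -0.4353608   0.60452285  0.62161972]
 [-0.00807865  0.81564778  0.57849238  0.66459064]
 [ 0.          0.          0.          1.        ]] ['intrinsics', 'world_from_camera']
top [[422.08963742   0.         277.48194485]
 [  0.         422.08963742 207.09263243]
 [  0.           0.           1.        ]] [[-0.02197141  0.98427325 -0.175281    0.47637001]
 [-0.99920995 -0.01581164  0.03646187  0.01729306]
 [ 0.03311697  0.17594364  0.98384303  0.77492063]
 [ 0.          0.          0.          1.        ]] ['intrinsics', 'world_from_camera']
{'time_s': 0.1, 'joints': array([-1.36361427e+00,  3.13958643e-01,  4.51037793e-02,  1.30360448e+00,
        3.56036086e-06,  1.43123197e+00]), 'qd': array([ 0.00022626, -0.00309202,  0.0032055 , -0.00017372,  0.00015289,
        0.00191905]), 'effort': array([ 2.37748231e-03, -4.81726706e+01,  2.99243474e+01,  1.28318233e-02,
       -1.41338819e-04,  5.62585114e-06]), 'tool_pos': array([ 0.19533373, -0.54036846,  0.25548362]), 'eef_rot': array([-8.31091689e-04,  9.85008133e-01,  1.72505900e-01, -2.63277655e-05]), 'ft_force': array([ 0.57050244, -0.42916285,  0.03273379]), 'moment': array([ 0.01654233, -0.00893692, -0.02351108]), 'gripper_force': 0.0, 'width': 0.08554735069863412} 0.025
```

View pics/top0.png

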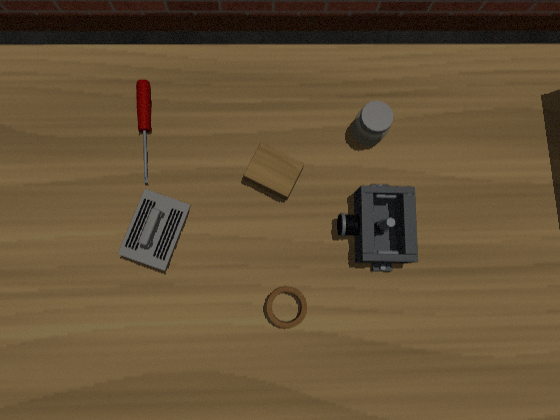

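View pics/side0.png

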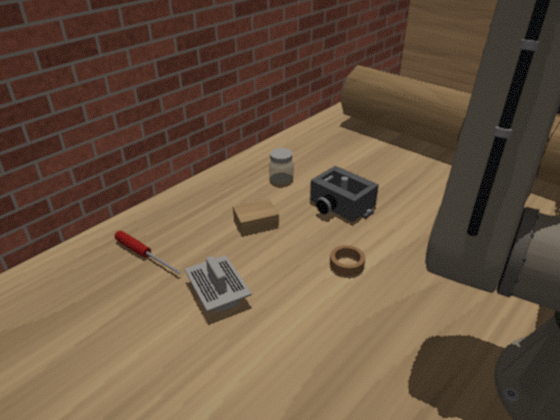

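The top view shows the cover around (155,231) with its handle at about (152,229), and the housing around (388,225) with the hose stub on its left (+y). The side view shows the same layout. I'll enlarge the two parts.

```bash
cat > h.py <<'E'
import numpy as np, cv2
from cell import env, read_camera, calibration
def ray(n,px):
    c=calibration(n);K=np.array(c["intrinsics"]);T=np.array(c["world_from_camera"])
    d=np.linalg.inv(K)@[px[0],px[1],1]; return T[:3,3],T[:3,:3]@[d[0],-d[1],-d[2]]
def onz(n,px,z):
    o,d=ray(n,px); return o+d*(z-o[2])/d[2]
def proj(n,p):
    c=calibration(n);T=np.array(c["world_from_camera"]);q=T[:3,:3].T@(np.array(p)-T[:3,3])
    v=np.array(c["intrinsics"])@[q[0],-q[1],-q[2]]; return v[:2]/v[2]
E
python3 - <<'E'
import cv2,numpy as np
from h import *
t=cv2.imread("pics/top0.png")
f=lambda x,y,w,h:cv2.convertScaleAbs(cv2.resize(t[y:y+h,x:x+w],None,fx=4,fy=4,interpolation=cv2.INTER_CUBIC),alpha=1.6,beta=20)
cv2.imwrite("pics/crop.png",np.hstack([f(110,180,90,100),f(335,175,90,100)]))
hsv=cv2.cvtColor(t,cv2.COLOR_BGR2HSV)
m=((hsv[...,1]<50)&(hsv[...,2]>60)).astype(np.uint8)*255
m=cv2.morphologyEx(m,cv2.MORPH_CLOSE,np.ones((7,7)))
for c in cv2.findContours(m,0,2)[0]:
    if cv2.contourArea(c)>300: print(cv2.minAreaRect(c),cv2.contourArea(c))
E
```

```text
((388.8897399902344, 226.74441528320312), (86.61075592041016, 54.316566467285156), 87.70938873291016) 4076.5
((159.32162475585938, 201.09051513671875), (60.52107238769531, 133.53663635253906), 11.580618858337402) 3503.0
((376.85369873046875, 115.68293762207031), (32.17179870605469, 29.985363006591797), 38.65980911254883) 731.5
```

View pics/crop.png

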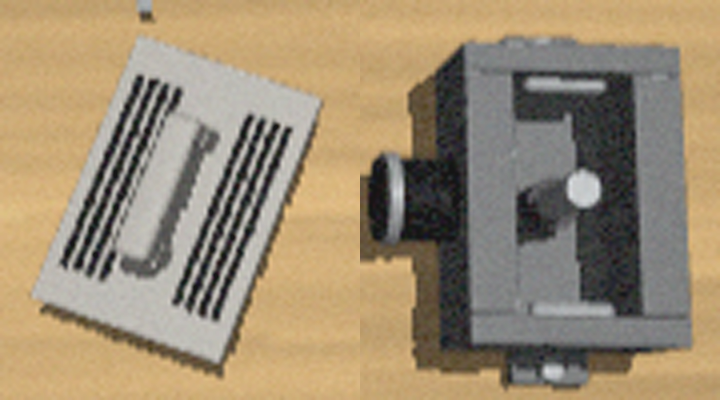

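The crop shows the plate corners (crop pixels) at about (138,38), (322,98), (222,362), (32,296). The rim corners are at (466,44), (680,48), (690,346), (472,346) and the plunger tip is at (584,188).

```bash
python3 - <<'E'
from h import *
def cr(l,ox,oy,sub=0): return [((x-sub+.5)/4-.5+ox,(y+.5)/4-.5+oy) for x,y in l]
def rep(name,P):
    P=np.array(P); L=[np.linalg.norm(P[i]-P[(i+1)%4])*1000 for i in range(4)]
    a=P[0]+P[1]-P[2]-P[3]; print(name,P.mean(0).round(4),"sides",np.round(L,1),"xaxis deg",np.degrees(np.arctan2(a[1],a[0])).round(2)); 
rep("plate",[onz("top",p,.032) for p in cr([(138,38),(322,98),(222,362),(32,296)],110,180)])
rep("rim",[onz("top",p,.06) for p in cr([(466,44),(680,48),(690,346),(472,346)],335,175,360)])
rep("open",[onz("top",p,.06) for p in cr([(513,73),(634,76),(641,315),(517,313)],335,175,360)])
print("plunger",onz("top",cr([(584,188)],335,175,360)[0],.07))
b=cr([(188,118),(206,126),(146,262),(122,250)],110,180); rep("bar top",[onz("top",p,.068) for p in b])
# handle bar centre check
# plate refine by mask w/o screwdriver
t=cv2.imread("pics/top0.png");hsv=cv2.cvtColor(t,cv2.COLOR_BGR2HSV)
m=((hsv[...,1]<50)&(hsv[...,2]>60)).astype(np.uint8)*255; m[:188]=0; m[:,250:]=0
m[186:200,:]|=((hsv[186:200,:,1]<50)&(hsv[186:200,:,2]>60)).astype(np.uint8)*255; m[:,250:]=0
m=cv2.morphologyEx(m,cv2.MORPH_CLOSE,np.ones((9,9)))
c=max(cv2.findContours(m,0,2)[0],key=cv2.contourArea); print(cv2.minAreaRect(c),cv2.boxPoints(cv2.minAreaRect(c)))
s=cv2.imread("pics/side0.png")
f=lambda x,y,w,h,k:cv2.convertScaleAbs(cv2.resize(s[y:y+h,x:x+w],None,fx=k,fy=k,interpolation=cv2.INTER_CUBIC),alpha=1.6,beta=20)
cv2.imwrite("pics/crop2.png",np.hstack([f(180,245,80,80,5),f(300,155,80,80,5)]))
E
```

```text
plate [0.5736 0.2068 0.032 ] sides [ 86.7 122.5  87.6 121.2] xaxis deg -19.9
rim [ 0.5727 -0.2009  0.06  ] sides [ 94.6 130.   93.4 131.2] xaxis deg -2.41
open [ 0.5731 -0.2006  0.06  ] sides [ 53.3 104.2  53.3 104.4] xaxis deg -2.62
plunger [ 0.57373679 -0.2009758   0.07      ]
bar top [0.5723 0.2032 0.068 ] sides [ 8.4 61.3 11.3 60.8] xaxis deg -23.52
((153.6713104248047, 229.284423828125), (49.88222122192383, 72.11058044433594), 21.370620727539062) [[117.306564 253.77213 ]
 [143.5836   186.61966 ]
 [190.03606  204.79672 ]
 [163.75902  271.9492  ]]
```

View pics/crop2.png

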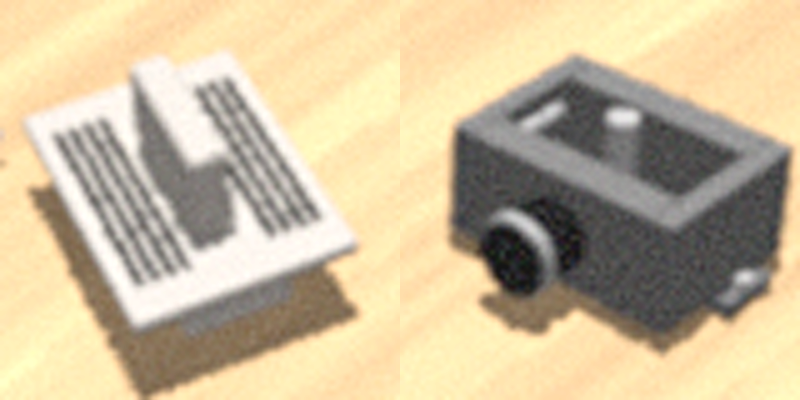

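In the side crop the plate corners are about (22,122), (228,52), (358,246), (134,326), and the rim corners (574,55), (792,150), (668,226), (456,127). I'll cross-check against the top view and check the handle top.

```bash
python3 - <<'E'
from h import *
def cr(l,ox,oy,sub=0,k=5): return [((x-sub+.5)/k-.5+ox,(y+.5)/k-.5+oy) for x,y in l]
def rep(name,P):
    P=np.array(P); L=[np.linalg.norm(P[i]-P[(i+1)%4])*1000 for i in range(4)]
    print(name,P.mean(0).round(4),"sides",np.round(L,1),"edge angs",[np.degrees(np.arctan2(*(P[(i+1)%4]-P[i])[1::-1])).round(1) for i in range(4)])
rep("plate",[onz("side",p,.032) for p in cr([(22,122),(228,52),(358,246),(134,326)],180,245)])
rep("rim",[onz("side",p,.06) for p in cr([(574,55),(792,150),(668,226),(456,127)],300,155,400)])
rep("bar",[onz("side",p,.068) for p in cr([(132,66),(164,55),(228,155),(192,165)],180,245)])
print("pl",onz("side",cr([(625,118)],300,155,400)[0],.07))
R=[onz("top",((x+.5)/4-.5+110,(y+.5)/4-.5+180),.032) for x,y in [(138,38),(322,98),(222,362),(32,296)]]; rep("topplate",R)
E
```

```text
plate [0.5747 0.2093 0.032 ] sides [ 87.1 123.8  86.7 121.4] edge angs [np.float64(-110.0), np.float64(159.7), np.float64(68.4), np.float64(-20.1)]
rim [ 0.5752 -0.2     0.06  ] sides [130.7  91.7 124.9  92.6] edge angs [np.float64(177.9), np.float64(85.4), np.float64(-1.6), np.float64(-91.0)]
bar [0.5746 0.2085 0.068 ] sides [13.  62.9 13.5 61.4] edge angs [np.float64(-109.4), np.float64(159.8), np.float64(64.1), np.float64(-20.6)]
pl [ 0.57468844 -0.2017314   0.07      ]
topplate [0.5736 0.2068 0.032 ] sides [ 86.7 122.5  87.6 121.2] edge angs [np.float64(-109.2), np.float64(160.3), np.float64(70.0), np.float64(-20.1)]
```

Both views agree: the cover is at (0.574, 0.208) with its axis at −20°, and the seat is at (0.574, −0.201) at about −2.3°. I'll turn first by +140° in world (tool z negative), then slide.

>>> apply_moves(increments=[{"slide": [0,0,0],"turn": [0,0,-0.145],"claw": 0.085},{"slide": [0,0,0],"turn": [0,0,-0.145],"claw": 0.085},{"slide": [0,0,0],"turn": [0,0,-0.145],"claw": 0.085},{"slide": [0,0,0],"turn": [0,0,-0.145],"claw": 0.085},{"slide": [0,0,0],"turn": [0,0,-0.145],"claw": 0.085},{"slide": [0,0,0],"turn": [0,0,-0.145],"claw": 0.085},{"slide": [0,0,0],"turn": [0,0,-0.145],"claw": 0.085},{"slide": [0,0,0],"turn": [0,0,-0.145],"claw": 0.085}], newtons=30)

```text
time_s: 0.9
tool_pos: [0.1954, -0.5405, 0.2558]
eef_rot: [-0.0, 0.727, 0.686, 0.0]
ft_force: [-0.1, 0.1, 1.6]
width: 0.0849
gripper_force: 0.0
```

>>> apply_moves(increments=[{"slide": [0,0,0],"turn": [0,0,-0.145],"claw": 0.085},{"slide": [0,0,0],"turn": [0,0,-0.145],"claw": 0.085},{"slide": [0,0,0],"turn": [0,0,-0.145],"claw": 0.085},{"slide": [0,0,0],"turn": [0,0,-0.145],"claw": 0.085},{"slide": [0,0,0],"turn": [0,0,-0.145],"claw": 0.085},{"slide": [0,0,0],"turn": [0,0,-0.145],"claw": 0.085},{"slide": [0,0,0],"turn": [0,0,-0.145],"claw": 0.085},{"slide": [0,0,0],"turn": [0,0,-0.145],"claw": 0.085}])

```text
time_s: 1.7
tool_pos: [0.1954, -0.5405, 0.2558]
eef_rot: [-0.0, 0.232, 0.973, 0.0]
ft_force: [0.0, 0.3, 0.4]
width: 0.0848
gripper_force: 0.0
```

>>> apply_moves(increments=[{"slide": [0,0,0],"turn": [0,0,-0.124],"claw": 0.085},{"slide": [0,0,0],"turn": [0,0,0],"claw": 0.085}])

```text
time_s: 1.9
tool_pos: [0.1954, -0.5405, 0.2558]
eef_rot: [-0.0, 0.174, 0.985, 0.0]
ft_force: [0.7, 0.0, -0.3]
width: 0.0851
gripper_force: 0.0
```

>>> apply_moves(increments=[{"slide": [-0.006,0.04,0],"turn": [0,0,0],"claw": 0.085},{"slide": [-0.006,0.04,0],"turn": [0,0,0],"claw": 0.085},{"slide": [-0.006,0.04,0],"turn": [0,0,0],"claw": 0.085},{"slide": [-0.006,0.04,0],"turn": [0,0,0],"claw": 0.085},{"slide": [-0.006,0.04,0],"turn": [0,0,0],"claw": 0.085},{"slide": [-0.006,0.04,0],"turn": [0,0,0],"claw": 0.085},{"slide": [-0.006,0.04,0],"turn": [0,0,0],"claw": 0.085},{"slide": [-0.006,0.04,0],"turn": [0,0,0],"claw": 0.085}])

```text
time_s: 2.7
tool_pos: [0.3509, -0.2552, 0.2562]
eef_rot: [0.0, 0.176, 0.984, -0.0]
ft_force: [1.7, -0.9, 1.0]
width: 0.0849
gripper_force: 0.0
```

>>> apply_moves(increments=[{"slide": [-0.006,0.04,0],"turn": [0,0,0],"claw": 0.085},{"slide": [-0.006,0.04,0],"turn": [0,0,0],"claw": 0.085},{"slide": [-0.006,0.04,0],"turn": [0,0,0],"claw": 0.085},{"slide": [-0.006,0.04,0],"turn": [0,0,0],"claw": 0.085},{"slide": [-0.006,0.04,0],"turn": [0,0,0],"claw": 0.085},{"slide": [-0.006,0.04,0],"turn": [0,0,0],"claw": 0.085},{"slide": [-0.006,0.04,0],"turn": [0,0,0],"claw": 0.085},{"slide": [0,0.04,0],"turn": [0,0,0],"claw": 0.085}])

```text
time_s: 3.5
tool_pos: [0.5008, 0.0308, 0.2561]
eef_rot: [0.0, 0.176, 0.984, -0.0]
ft_force: [0.7, -1.0, -0.0]
width: 0.0852
gripper_force: 0.0
```

>>> apply_moves(increments=[{"slide": [-0.0017,0.0383,0],"turn": [0,0,0],"claw": 0.07},{"slide": [-0.0017,0.0383,0],"turn": [0,0,0],"claw": 0.07},{"slide": [-0.0017,0.0383,0],"turn": [0,0,0],"claw": 0.07},{"slide": [-0.0017,0.0383,0],"turn": [0,0,0],"claw": 0.07},{"slide": [-0.0017,0.0383,0],"turn": [0,0,0],"claw": 0.07},{"slide": [0,0,0.04],"turn": [0,0,0],"claw": 0.06},{"slide": [0,0,0.04],"turn": [0,0,0],"claw": 0.06},{"slide": [0,0,0.03],"turn": [0,0,0],"claw": 0.06}])

```text
time_s: 4.3
tool_pos: [0.5726, 0.2066, 0.1435]
eef_rot: [-0.001, 0.176, 0.984, -0.001]
ft_force: [1.2, -0.1, -0.3]
width: 0.0602
gripper_force: 0.0
```

```bash
python3 - <<'E'
from h import *
a,b=read_camera("top"),read_camera("side")
f=lambda t,x,y,w,h,k:cv2.convertScaleAbs(cv2.resize(t[y:y+h,x:x+w],None,fx=k,fy=k,interpolation=cv2.INTER_CUBIC),alpha=1.6,beta=20)
cv2.imwrite("pics/appr.png",np.hstack([f(a,90,160,130,130,3),f(b,150,200,130,130,3)])); print(env.observe()["tool_pos"])
E
```

```text
[0.57009231 0.20560145 0.14106555]
```

View pics/appr.png

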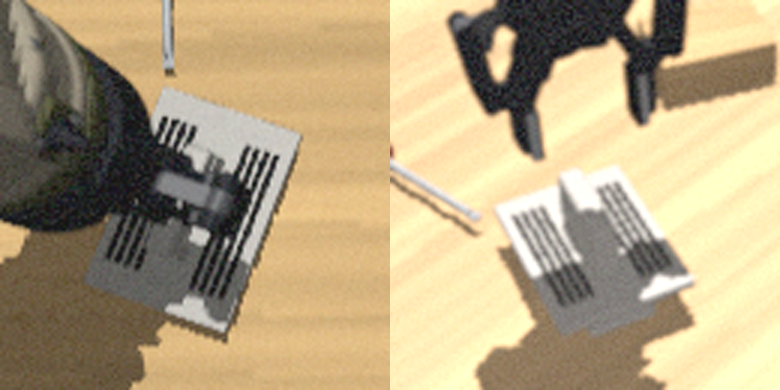

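The gripper straddles the bar, and the side view shows a finger on either side. I'll hold briefly to read the settled pose.

>>> apply_moves(increments=[{"slide": [0,0,0],"turn": [0,0,0],"claw": 0.06},{"slide": [0,0,0],"turn": [0,0,0],"claw": 0.06}])

```text
time_s: 4.6
tool_pos: [0.575, 0.2064, 0.1484]
eef_rot: [0.002, 0.175, 0.985, 0.001]
ft_force: [0.9, 0.8, 0.7]
width: 0.06
gripper_force: 0.0
```

>>> apply_moves(increments=[{"slide": [0,0,0.03],"turn": [0,0,0],"claw": 0.06},{"slide": [0,0,0.03],"turn": [0,0,0],"claw": 0.06},{"slide": [0,0,0.02],"turn": [0,0,0],"claw": 0.06},{"slide": [0,0,0],"turn": [0,0,0],"claw": 0.06},{"slide": [0,0,0],"turn": [0,0,0],"claw": 0.06}])

```text
time_s: 5.1
tool_pos: [0.5749, 0.2063, 0.0681]
eef_rot: [0.001, 0.175, 0.985, 0.0]
ft_force: [0.1, -0.0, -0.2]
width: 0.0599
gripper_force: 0.0
```

```bash
python3 - <<'E'
from h import *
for i in range(6):
    read_camera("top"); s=env.observe(); print(s["time_s"],s["tool_pos"].round(4),s["eef_rot"].round(4),s["ft_force"].round(1),s["qd"].round(3))
E
```

```text
5.15 [0.5754 0.2065 0.0687] [1.800e-03 1.747e-01 9.846e-01 7.000e-04] [0.8 1.1 0.7] [ 0.001 -0.006  0.004 -0.005 -0.     0.   ]
5.2 [0.5755 0.2065 0.0688] [1.900e-03 1.747e-01 9.846e-01 7.000e-04] [ 0.7 -0.1 -0.2] [ 0.002 -0.002 -0.004 -0.006  0.     0.001]
5.25 [0.5754 0.2065 0.0686] [1.900e-03 1.746e-01 9.846e-01 7.000e-04] [ 0.5 -0.1 -0.8] [ 0.002  0.001 -0.011 -0.005 -0.    -0.001]
5.3 [0.5751 0.2065 0.0683] [1.600e-03 1.746e-01 9.846e-01 6.000e-04] [ 0.2 -0.3 -0.8] [ 0.002  0.006 -0.011 -0.004 -0.002 -0.002]
5.35 [0.5748 0.2064 0.068 ] [1.400e-03 1.745e-01 9.846e-01 5.000e-04] [ 0.5 -0.1  0.9] [ 0.     0.007 -0.01  -0.003 -0.001 -0.001]
5.4 [0.5745 0.2064 0.0676] [1.100e-03 1.745e-01 9.846e-01 4.000e-04] [-0.4  0.2 -0.2] [ 0.002  0.005 -0.01  -0.006  0.    -0.002]
```

>>> apply_moves(increments=[{"slide": [0,0.0013,0.002],"turn": [0,0,0],"claw": 0.04},{"slide": [0,0,0],"turn": [0,0,0],"claw": 0.025},{"slide": [0,0,0],"turn": [0,0,0],"claw": 0.012},{"slide": [0,0,0],"turn": [0,0,0],"claw": 0.008},{"slide": [0,0,0],"turn": [0,0,0],"claw": 0.008},{"slide": [0,0,0],"turn": [0,0,0],"claw": 0.008},{"slide": [0,0,0],"turn": [0,0,0],"claw": 0.008}], newtons=45)

```text
time_s: 6.1
tool_pos: [0.574, 0.2074, 0.0642]
eef_rot: [-0.0, 0.175, 0.985, -0.0]
ft_force: [-0.3, -0.3, -0.3]
width: 0.0154
gripper_force: 48.6
```

>>> apply_moves(increments=[{"slide": [0,0,-0.02],"turn": [0,0,0],"claw": 0.008},{"slide": [0,0,-0.03],"turn": [0,0,0],"claw": 0.008},{"slide": [0,0,-0.03],"turn": [0,0,0],"claw": 0.008},{"slide": [0,0,-0.03],"turn": [0,0,0],"claw": 0.008},{"slide": [0,0,-0.01],"turn": [0,0,-0.077],"claw": 0.008},{"slide": [0,0,0],"turn": [0,0,-0.077],"claw": 0.008},{"slide": [0,0,0],"turn": [0,0,-0.077],"claw": 0.008},{"slide": [0,0,0],"turn": [0,0,-0.077],"claw": 0.008}])

```text
time_s: 6.9
tool_pos: [0.574, 0.2074, 0.1843]
eef_rot: [-0.0, 0.02, 1.0, -0.0]
ft_force: [-0.5, -0.2, -1.1]
width: 0.0149
gripper_force: 48.6
```

>>> apply_moves(increments=[{"slide": [-0.001,-0.025,0],"turn": [0,0,0],"claw": 0.008},{"slide": [-0.001,-0.03,0],"turn": [0,0,0],"claw": 0.008},{"slide": [-0.001,-0.03,0],"turn": [0,0,0],"claw": 0.008},{"slide": [-0.001,-0.03,0],"turn": [0,0,0],"claw": 0.008},{"slide": [-0.001,-0.03,0],"turn": [0,0,0],"claw": 0.008},{"slide": [-0.001,-0.03,0],"turn": [0,0,0],"claw": 0.008},{"slide": [-0.001,-0.03,0],"turn": [0,0,0],"claw": 0.008},{"slide": [-0.001,-0.03,0],"turn": [0,0,0],"claw": 0.008}])

```text
time_s: 7.7
tool_pos: [0.5717, -0.0289, 0.1841]
eef_rot: [-0.0, 0.021, 1.0, -0.0]
ft_force: [0.3, 0.5, -1.4]
width: 0.0154
gripper_force: 48.6
```

>>> apply_moves(increments=[{"slide": [-0.001,-0.03,0],"turn": [0,0,0],"claw": 0.008},{"slide": [-0.001,-0.03,0],"turn": [0,0,0],"claw": 0.008},{"slide": [-0.001,-0.03,0],"turn": [0,0,0],"claw": 0.008},{"slide": [-0.002,-0.03,0],"turn": [0,0,0],"claw": 0.008},{"slide": [-0.002,-0.03,0],"turn": [0,0,0],"claw": 0.008},{"slide": [-0.002,-0.023,0],"turn": [0,0,0],"claw": 0.008},{"slide": [0,0,0.02],"turn": [0,0,0],"claw": 0.008},{"slide": [0,0,0],"turn": [0,0,0],"claw": 0.008}])

```text
time_s: 8.5
tool_pos: [0.5719, -0.2012, 0.1617]
eef_rot: [-0.002, 0.022, 1.0, 0.001]
ft_force: [-1.1, -0.2, -1.8]
width: 0.0151
gripper_force: 48.5
```

>>> apply_moves(increments=[{"slide": [0,0,0],"turn": [0,0,0],"claw": 0.008},{"slide": [0,0,0],"turn": [0,0,0],"claw": 0.008},{"slide": [0,0,0],"turn": [0,0,0],"claw": 0.008},{"slide": [0,0,0],"turn": [0,0,0],"claw": 0.008}])

```text
time_s: 8.9
tool_pos: [0.5741, -0.2006, 0.1651]
eef_rot: [0.001, 0.021, 1.0, -0.0]
ft_force: [1.0, -0.2, -1.6]
width: 0.0152
gripper_force: 48.5
```

```bash
python3 - <<'E'
from h import *
a,b=read_camera("top"),read_camera("side")
cv2.imwrite("pics/t1.png",a);cv2.imwrite("pics/s1.png",b)
f=lambda t,x,y,w,h,k:cv2.convertScaleAbs(cv2.resize(t[y:y+h,x:x+w],None,fx=k,fy=k,interpolation=cv2.INTER_CUBIC),alpha=1.6,beta=20)
cv2.imwrite("pics/hov.png",np.hstack([f(a,320,160,130,130,3),f(b,285,110,130,130,3)])); s=env.observe();print(s["time_s"],s["tool_pos"],s["eef_rot"],s["ft_force"],s["moment"],s["width"])
E
```

```text
9.0 [ 0.57391914 -0.2007017   0.16478096] [ 3.54024255e-04  2.11117606e-02  9.99777034e-01 -2.23983329e-04] [-0.66543323  0.33748308 -0.89146195] [-0.0618514  -0.0336544  -0.05899476] 0.01495472543086594
```

View pics/hov.png

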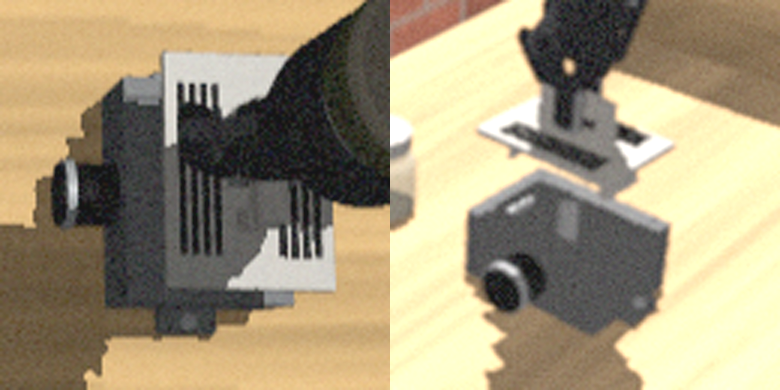

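The cover hangs level above the housing. In the top crop its plate corners are at (165,53), (167,290), (335,291); in the side crop the left and right corners are at (477,131) and (675,147).

```bash
python3 - <<'E'
from h import *
cr=lambda p,ox,oy,sub=0:((p[0]-sub+.5)/3-.5+ox,(p[1]+.5)/3-.5+oy)
z=.1648-.0042-.028
P=[onz("top",cr(p,320,160),z) for p in [(165,53),(167,290),(335,291)]]
print([p.round(4) for p in P],"c",((P[0]+P[2])/2).round(4),np.linalg.norm(P[0]-P[1]),np.linalg.norm(P[1]-P[2]),[np.degrees(np.arctan2(*(a-b)[1::-1])) for a,b in((P[0],P[1]),(P[1],P[2]))])
Q=[onz("side",cr(p,285,110,390),z) for p in [(477,131),(675,147)]]
print(Q,(Q[0]+Q[1])/2)
for zz in(.0648,): # bottom edges of plate expected px of corners vs. image
    pass
E
```

```text
[array([ 0.6361, -0.1611,  0.1326]), array([ 0.512 , -0.1543,  0.1326]), array([ 0.5098, -0.2408,  0.1326])] c [ 0.5729 -0.201   0.1326] 0.12419646005615904 0.08655687531684281 [np.float64(-3.1265647289228418), np.float64(88.51922205437327)]
[array([ 0.63604137, -0.15802315,  0.1326    ]), array([ 0.50796954, -0.23610163,  0.1326    ])] [ 0.57200545 -0.19706239  0.1326    ]
```

Cover and seat agree within about 1 mm and 1°. Flush corresponds to TCP z ≈ 0.098. I'll lower it into the opening.

>>> apply_moves(increments=[{"slide": [0,0,0.015],"turn": [0,0,0],"claw": 0.008},{"slide": [0,0,0.01],"turn": [0,0,0],"claw": 0.008},{"slide": [0,0,0.008],"turn": [0,0,0],"claw": 0.008},{"slide": [0,0,0.006],"turn": [0,0,0],"claw": 0.008},{"slide": [0,0,0.005],"turn": [0,0,0],"claw": 0.008},{"slide": [0,0,0.003],"turn": [0,0,0],"claw": 0.008},{"slide": [0,0,0],"turn": [0,0,0],"claw": 0.008},{"slide": [0,0,0],"turn": [0,0,0],"claw": 0.008}])

```text
time_s: 9.8
tool_pos: [0.5738, -0.201, 0.1176]
eef_rot: [0.0, 0.021, 1.0, -0.0]
ft_force: [0.1, 0.5, -0.7]
width: 0.0149
gripper_force: 48.5
```

>>> apply_moves(increments=[{"slide": [0,0,0.002],"turn": [0,0,0],"claw": 0.008},{"slide": [0,0,0.002],"turn": [0,0,0],"claw": 0.008},{"slide": [0,0,0.002],"turn": [0,0,0],"claw": 0.008},{"slide": [0,0,0.001],"turn": [0,0,0],"claw": 0.008}])

```text
time_s: 10.2
tool_pos: [0.5743, -0.2011, 0.1114]
eef_rot: [0.001, 0.021, 1.0, -0.0]
ft_force: [-2.3, 1.7, 10.0]
width: 0.0155
gripper_force: 50.1
```

>>> apply_moves(increments=[{"slide": [0,0,0.001],"turn": [0,0,0],"claw": 0.008},{"slide": [0,0,0.001],"turn": [0,0,0],"claw": 0.008}])

```text
time_s: 10.4
tool_pos: [0.5747, -0.2013, 0.1107]
eef_rot: [0.002, 0.021, 1.0, -0.001]
ft_force: [-3.0, 1.1, 12.4]
width: 0.0149
gripper_force: 50.4
```

>>> apply_moves(increments=[{"slide": [0,0,0.001],"turn": [0,0,0],"claw": 0.008},{"slide": [0,0,0.001],"turn": [0,0,0],"claw": 0.008}])

```text
time_s: 10.6
tool_pos: [0.5752, -0.2016, 0.1088]
eef_rot: [0.002, 0.021, 1.0, -0.001]
ft_force: [-0.6, -0.2, 8.0]
width: 0.0154
gripper_force: 49.7
```

Contact came where expected (10–12 N at about +13 mm). I'll keep pressing.

>>> apply_moves(increments=[{"slide": [0,0,0.001],"turn": [0,0,0],"claw": 0.008},{"slide": [0,0,0.001],"turn": [0,0,0],"claw": 0.008}])

```text
time_s: 10.8
tool_pos: [0.5751, -0.2016, 0.1061]
eef_rot: [0.002, 0.021, 1.0, -0.001]
ft_force: [0.9, -0.3, 4.0]
width: 0.0151
gripper_force: 49.3
```

>>> apply_moves(increments=[{"slide": [0,0,0.001],"turn": [0,0,0],"claw": 0.008},{"slide": [0,0,0.001],"turn": [0,0,0],"claw": 0.008}])

```text
time_s: 11.0
tool_pos: [0.5744, -0.2014, 0.1028]
eef_rot: [0.001, 0.021, 1.0, -0.001]
ft_force: [2.4, -0.8, 1.1]
width: 0.0153
gripper_force: 48.7
```

>>> apply_moves(increments=[{"slide": [0,0,0.001],"turn": [0,0,0],"claw": 0.008},{"slide": [0,0,0.001],"turn": [0,0,0],"claw": 0.008}])

```text
time_s: 11.2
tool_pos: [0.574, -0.2013, 0.1005]
eef_rot: [0.0, 0.022, 1.0, -0.0]
ft_force: [0.3, -0.8, 5.6]
width: 0.0152
gripper_force: 49.4
```

The force dropped to about 1 N, so it has snapped in. I'll keep pressing to flush.

>>> apply_moves(increments=[{"slide": [0,0,0.001],"turn": [0,0,0],"claw": 0.008},{"slide": [0,0,0.001],"turn": [0,0,0],"claw": 0.008}])

```text
time_s: 11.4
tool_pos: [0.574, -0.2013, 0.0989]
eef_rot: [0.0, 0.021, 1.0, -0.0]
ft_force: [0.7, -0.8, 7.2]
width: 0.0151
gripper_force: 49.4
```

>>> apply_moves(increments=[{"slide": [0,0,0.001],"turn": [0,0,0],"claw": 0.008},{"slide": [0,0,0],"turn": [0,0,0],"claw": 0.008}])

```text
time_s: 11.6
tool_pos: [0.574, -0.2012, 0.0984]
eef_rot: [0.001, 0.021, 1.0, -0.0]
ft_force: [0.0, -0.6, 8.0]
width: 0.0152
gripper_force: 49.8
```

>>> apply_moves(increments=[{"slide": [0,0,0.001],"turn": [0,0,0],"claw": 0.008},{"slide": [0,0,0],"turn": [0,0,0],"claw": 0.008}])

```text
time_s: 11.8
tool_pos: [0.5741, -0.2011, 0.0982]
eef_rot: [0.001, 0.021, 1.0, -0.001]
ft_force: [-0.6, 1.3, 14.1]
width: 0.0157
gripper_force: 50.5
```

>>> apply_moves(increments=[{"slide": [0,0,0.001],"turn": [0,0,0],"claw": 0.008},{"slide": [0,0,0],"turn": [0,0,0],"claw": 0.008}])

```text
time_s: 12.0
tool_pos: [0.5741, -0.201, 0.0981]
eef_rot: [0.001, 0.021, 1.0, -0.001]
ft_force: [-3.0, 2.7, 18.1]
width: 0.0152
gripper_force: 51.2
```

The rim has stopped it: z is stalled at 0.098 while the force rises to 18 N. I'll settle and check.

>>> apply_moves(increments=[{"slide": [0,0,0.0005],"turn": [0,0,0],"claw": 0.008},{"slide": [0,0,0],"turn": [0,0,0],"claw": 0.008},{"slide": [0,0,0],"turn": [0,0,0],"claw": 0.008},{"slide": [0,0,0],"turn": [0,0,0],"claw": 0.008},{"slide": [0,0,0],"turn": [0,0,0],"claw": 0.008},{"slide": [0,0,0],"turn": [0,0,0],"claw": 0.008}])

```text
time_s: 12.6
tool_pos: [0.5741, -0.201, 0.098]
eef_rot: [0.001, 0.021, 1.0, -0.001]
ft_force: [-4.9, 3.2, 20.2]
width: 0.0152
gripper_force: 51.5
```

```bash
python3 - <<'E'
from h import *
a,b=read_camera("top"),read_camera("side")
f=lambda t,x,y,w,h,k:cv2.convertScaleAbs(cv2.resize(t[y:y+h,x:x+w],None,fx=k,fy=k,interpolation=cv2.INTER_CUBIC),alpha=1.6,beta=20)
cv2.imwrite("pics/end.png",np.hstack([f(a,320,160,130,130,3),f(b,285,120,130,130,3)])); s=env.observe();print(s["time_s"],s["tool_pos"],s["eef_rot"],s["ft_force"],s["gripper_force"])
E
```

```text
12.7 [ 0.57404212 -0.20094119  0.09798174] [ 1.11496517e-03  2.12611581e-02  9.99773089e-01 -7.00452215e-04] [-3.64751806  3.18270192 19.59939383] 51.529165506362915
```

View pics/end.png

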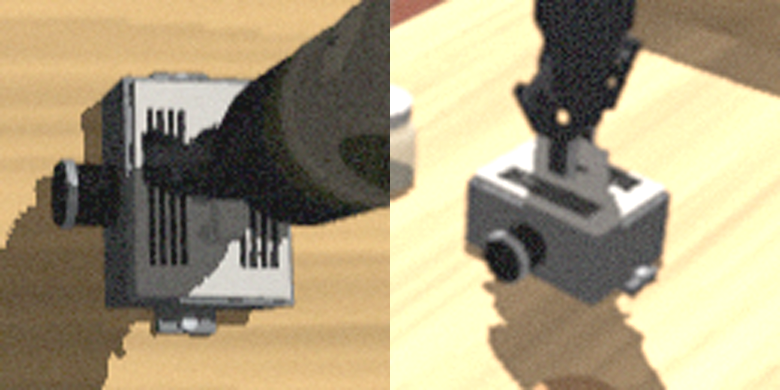

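The cover sits flush and centred on the rim in both views (plate from about (133,80) to (292,303) in the top crop). It is held with a steady 20 N, so I'm handing in.

```bash
python3 -c "
from cell import env
print(env.sign_off())"
```

```text
the job is handed in; nothing more can be done
None
```

The cover snapped past the catches and, at hand-in after about 13 s, was being held flush on the rim with about 20 N of push and about 50 N of grip; the robot returned no verdict.

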